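# Put the eye loupe away in its latched case

## Task

Put the eye loupe away: press the thumb latch of the small case so that its sprung lid pops up, set the loupe fully down in the round nest, then press the lid shut until the latch snaps and holds it. Handle the case gently, never pressing on it with more than 15 N, and do not disturb the ferrule and the marker lying about.

Things in the scene. Friction and masses are not known exactly. Their poses are not given: they have to be found in the camera images.
- stand: dark wooden board 120 (x) x 150 (y) x 10 mm fixed to the bench; origin under its centre, on the bench; -x is the front. On it, on rubber feet, stands a black case 90 x 110 x 20 mm, centred, its top face (deck) 38 mm above the bench, with a grey lid, a hollow shell 90 x 110 x 14 mm (lid top 54.5 mm above the bench when shut) and a steel thumb latch at the front. Lengths here are in its frame.
- deck (a point): centre of the case's deck as if unworn, 38 mm above the bench. The feet wear differently: case, nest, tab and lid really stand up to 6 mm higher or lower than any figure or point here says, and this is not measured. The feet also give 1 mm per 10 N. So find heights by force. What counts as pressing on the case is any force of the robot on board, case, lid or latch.
- tab (a point): press point on top of the thumb tab, 90 mm in front of the case's centre, 30 mm above the bench if unworn. The tab is a steel tongue 22 mm wide (y), from x = -54 to -96 mm. Pressed down about 4 mm (about 2 N) it tips its hook off the lid's lip; it stops at about 7 mm. The lid then springs up within about 1 s, and the tab springs back when let go.
- nest (a point): where the loupe's centre (half-way up) is when fully seated, 35 mm above the bench if unworn, at the case's centre. The nest is a round pocket in the deck, 42 mm across, 14 mm deep, so only the top 8 mm of the seated loupe stand out above the deck. Nothing else stands up from the deck. The lid cannot shut over a loupe that is not seated.
- hinge (a point): middle of the lid's hinge line, which runs along y at the rear (x = +45 mm) of the case, 39 mm above the bench if unworn; axes as the board. The lid reaches 90 mm from it; the outside face of the lid lies 15.5 mm from the plane through hinge line and lid (above it when shut, behind it when open).
- case_lid (a joint): lid angle, rad: 0 shut and latched, 1.6 open (upright, outside facing +x). A spring holds it open and resists shutting (2 N at the front edge near shut, less when open). To shut, push the outside from behind, over and down; the last mm push the hook aside and need 6 to 9 N about 80 mm from the hinge, then it snaps. It can go 1 mm below its latched position, to a stop.
- loupe_mid (a point): centre (half-way up) of the eye loupe, a black ring 37 mm in diameter, 22 mm tall, 20 to 45 g, standing on the bench to the left; z up
- ferrule_mid (a point): centre (half-way up) of a black ferrule, a ring 23 mm in diameter, 22 mm tall, standing on the bench to the left; a bystander like a smaller loupe
- marker_mid (a point): centre of a white marker pen, 124 x 13 x 14 mm, lying on the bench behind the case; a bystander
Mind the look-alikes: they are no part of the job. What is shaped like the part that bears loupe_mid but red or white is not meant.

How it is judged:
By the outcome, as a careful person would: the job done as asked, in the order asked, and still so for the second after the job is handed in, with the robot touching nothing.
It also fails if it takes over 72 s, if anything falls off the work surface, if the arm or the gripper's body presses on something with over 40 N, if the wrist force passes 120 N, or if a joint passes its speed limit or range.

## Robot

A 6-joint arm with a two-finger parallel gripper is mounted at the origin on a cart in front of the work surface, level with it; the furniture and walls round the work are solid. World frame = base frame: x ahead of the robot, y to its left, z up, the work surface at z = 0. Lengths are in m, angles in rad, forces in N, time in s.
With the tool pointing down it reaches from about 0.4 to 0.825 m from the base axis. Payload 7 kg.
Tool frame: the origin (TCP) lies on the centre line of the jaws, within the pads' length; the fingertips stand 19 mm ahead of it and the grasp point (between the pads) is the TCP; y points along the fingers, x is the direction in which the jaws open and shut, and the axes are right-handed (so a half turn about y gives the same grasp; the last joint's range is limited). The gripper opens to 88 mm and grips with 3 to 60 N. Pads are 19 mm wide; open, the fingers measure 130 mm over their backs; the gripper's body (78 mm by 193 mm) begins 47 mm behind the grasp point.
Start: joints at [1.423, 0.359, 0.012, 0, -1.224, -0.288], TCP at [0.285, 0.612, 0.246] pointing down, gripper open.
Joint ranges: [-3.07, 3.07], [-1.43, 2.12], [-1.02, 1.25], [-3.03, 1.67], [-3.05, -0], [-3.03, 3.03]. Speed limits (rad/s): [2.39, 2.39, 3.01, 3.14, 3.14, 3.14].

## Interface

Orientations are given as [roll, pitch, yaw] about the fixed x, y, z axes, in that order (R = Rz(yaw) Ry(pitch) Rx(roll)).
In Python, from cell import * gives the robot as it stands. The module is installed in compiled form; this text tells all that it offers.
- The arm moves only by the tool carry_out, never from a script. Its arguments are lists of equal length, an entry for each row: "travel": the shift along the tool's x, y, z normalised to -1 to 1, where 1 is 25 cm, a list of three; "twist": the turn about the tool's y normalised to -1 to 1, where 1 is pi rad. In form: {"travel": [[dx, dy, dz], ...], "twist": [twist, ...]}. A call has 1 to 20 rows; each row shifts and turns the pose as measured when the row begins, along the tool's axes as they then stand; what a row does not reach is not made up. A row lasts 1/12 s, in which the tool goes at most 41.7 mm and 7.16 degrees, less where a joint would pass 70% of its speed; a pose out of reach is approached as far as the arm can. A call with a number of a shift or a turn outside -1 to 1 is refused whole. A call with a gripper value outside its range is refused whole. "gripper" is the closure, from 0 (fully open) to 1 (shut), set as the call begins (left out, the last holds). The fingers move at their own pace and stop on an object; "squeeze" is the grip in N (left out, the last holds). Time passes only in rows, so rows that do not move let the fingers close. It gives the time, the measured TCP pose, the force and the opening at its end, in the units of the state.
- observe(): the state, without advancing time (a new reading comes with each control period).
- get_image(name): name is "side" or "top" or "wrist"; returns a dict with "color" (420x560x3 uint8, red, green, blue), "mtx" (3x3 intrinsics, pixels), "D" ([k1, k2, p1, p2, k3] as OpenCV has them; the pictures are not rectified), "R" (3x3) and "t" (3): a world point X has camera coordinates R X + t; the wrist camera has in their place "T_tool_cam" (4x4, takes a point from camera to tool coordinates, whose origin is the TCP and whose axes are the tool frame's). Camera axes: x right, y down, z forward; pixel columns grow to the right and rows downward; lengths in m; the calibration is good to about 2 mm. A picture is of the moment at which its call begins: read the wrist's pose just before it. There is no depth.
- close_job(): hands the job in, once; it reports no verdict.
The state is a dict: "t": time; "joints": joint angles; "dq": joint speeds; "effort": joint torques, N m; "position": TCP position; "eef_rot": TCP orientation; "force": force on the tool from outside, world axes, zero at the start; "ft_torque": the same for the moment, N m; "opening": finger opening in m.
Only numpy, scipy, OpenCV 4.12 (cv2) and the standard library are available. Lean on these libraries where they do the work, as an engineer would, in place of code of your own. Each camera call takes 0.05 s, during which the arm holds its last target.

## Working session

There is one attempt and no reset: what is moved stays moved. The work goes in short steps, Python scripts to look and compute and a tool call to move; the robot and the scene stay as the last step left them, time stands still between calls to the robot, and variables do not carry over. Pictures are saved under pics/ and viewed, and the job is handed in when it is done.

Besides the shell and the picture viewer there is one more tool, called after "Emit:" as name(argument=value, ...) on one line, values as JSON. carry_out: Moves the arm, as the interface text tells. Its arguments: {"type":"object","properties":{"travel":{"type":"array","items":{"type":"array","items":{"type":"number","minimum":-1,"maximum":1}}},"twist":{"type":"array","items":{"type":"number","minimum":-1,"maximum":1}},"gripper":{"type":"number"},"squeeze":{"type":"number"}},"required":["travel","twist"]}

```bash
mkdir -p pics; cat > h.py <<'E'
import numpy as np, cv2
from cell import *
from scipy.spatial.transform import Rotation as Ro
def cam(im,s=None):
    K=np.array(im["mtx"]);D=np.array(im["D"])
    if "R" in im: R=np.array(im["R"]);t=np.array(im["t"])
    else:
        T=np.array(im["T_tool_cam"]);W=np.eye(4);W[:3,:3]=Ro.from_euler('xyz',s["eef_rot"]).as_matrix();W[:3,3]=s["position"]
        C=np.linalg.inv(W@T);R=C[:3,:3];t=C[:3,3]
    return K,D,R,t
def ray(c,uv):
    K,D,R,t=c
    p=cv2.undistortPoints(np.array([[uv]],float),K,D)[0,0]
    return -R.T@t, R.T@np.array([p[0],p[1],1.])
def onz(c,uv,z):
    o,d=ray(c,uv); return o+d*(z-o[2])/d[2]
def proj(c,X):
    K,D,R,t=c
    return cv2.projectPoints(np.array(X,float).reshape(-1,1,3),cv2.Rodrigues(R)[0],t,K,D)[0][:,0]
def snap(n,f):
    s=observe();im=get_image(n);cv2.imwrite("pics/"+f,im["color"][...,::-1]);return s,im,cam(im,s)
E
python3 - <<'E'
from h import *
print(observe())
for n in("top","side","wrist"):
    s,im,c=snap(n,n+"0.png");print(n,-c[2].T@c[3],c[2][2])
print(im["T_tool_cam"])
E
```

```text
{'t': 0.0, 'joints': array([ 1.42308297e+00,  3.59348354e-01,  1.10610826e-02, -3.39106827e-04,
       -1.22406392e+00, -2.88067815e-01]), 'dq': array([-1.04320364e-03,  1.54488002e-04, -9.21115594e-04, -1.46006937e-03,
        4.04141127e-04, -7.20230955e-06]), 'effort': array([-3.92526545e-04, -5.82717705e+01,  2.93058264e+01,  6.99741304e+00,
        6.99909084e-03, -1.47222440e-04]), 'position': array([0.284784  , 0.61149102, 0.24465052]), 'eef_rot': array([-1.57066020e+00, -1.58137389e-03, -2.00669309e+00]), 'force': array([ 0.99029538, -0.98452164,  0.57944088]), 'ft_torque': array([ 0.05408874,  0.00495632, -0.05942503]), 'opening': 0.08766022420664872}
top [0.50347624 0.08058912 0.88608711] [ 0.08621282 -0.0146073  -0.99616965]
side [0.47464796 0.84935419 0.4234171 ] [ 0.10877296 -0.90573572 -0.40964771]
wrist [0.3528744  0.57940481 0.38432213] [-0.25238798  0.11567201 -0.96068741]
[[ 9.99999885e-01 -4.11762130e-04  2.44121531e-04  5.86900334e-04]
 [-3.48895894e-04 -2.77787403e-01  9.60642513e-01 -1.39602802e-01]
 [-3.27742321e-04 -9.60642488e-01 -2.77787515e-01  7.53002104e-02]
 [ 0.00000000e+00  0.00000000e+00  0.00000000e+00  1.00000000e+00]]
```

View pics/top0.png

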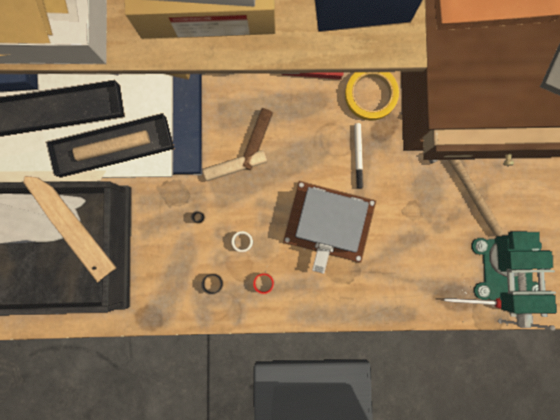

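View pics/side0.png

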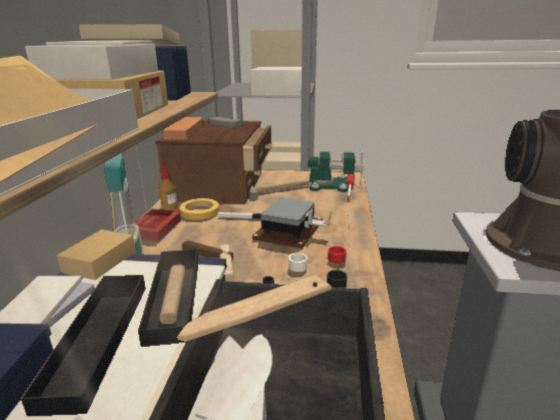

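View pics/wrist0.png

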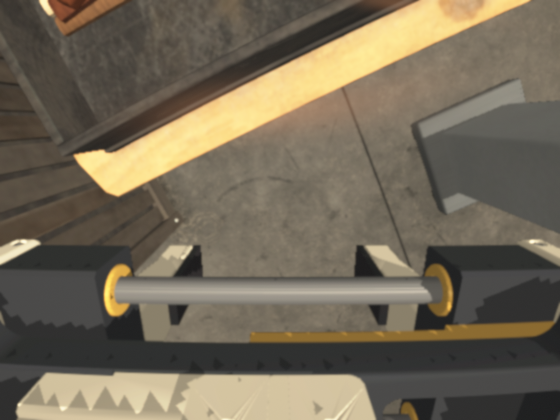

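Top view: the case is centred near (331,220) with its tab at (320,265). The loupe is the black ring at (212,284), the ferrule is at (198,217) and the marker at (358,155). The red ring (263,283) and white ring (242,241) are decoys. Next I'll measure positions.

```bash
python3 - <<'E'
from h import *
s,im,c=snap("top","top1.png")
g=cv2.cvtColor(im["color"],cv2.COLOR_RGB2GRAY)
cv2.imwrite("pics/crop1.png",cv2.resize(im["color"][170:310,170:390,::-1],None,fx=3.6,fy=3.6,interpolation=cv2.INTER_CUBIC))
def blob(mask,box):
    x0,y0,x1,y1=box;m=np.zeros_like(mask);m[y0:y1,x0:x1]=mask[y0:y1,x0:x1]
    cs,_=cv2.findContours(m,cv2.RETR_EXTERNAL,cv2.CHAIN_APPROX_NONE)
    return max(cs,key=cv2.contourArea)
dark=(g<75).astype(np.uint8)
for nm,b in(("loupe",(195,265,230,300)),("ferr",(185,205,212,230))):
    k=blob(dark,b);e=cv2.fitEllipse(k);print(nm,e, onz(c,e[0],.011))
    P=np.array([onz(c,p[0],.011) for p in k[::3]]);print(np.ptp(P,0))
col=im["color"].astype(int);hsv=cv2.cvtColor(im["color"],cv2.COLOR_RGB2HSV)
grey=((hsv[...,1]<50)&(g>80)&(g<175)).astype(np.uint8)
k=blob(grey,(285,180,380,258));r=cv2.minAreaRect(k);b=cv2.boxPoints(r);print("lid",r)
W=np.array([onz(c,p,.0545) for p in b]);print(W,W.mean(0),np.linalg.norm(W-np.roll(W,1,0),axis=1))
br=((hsv[...,1]>120)&(g<85)).astype(np.uint8)
for z,uv in((.03,(320,268)),(.01,(301,184)),(.01,(376,203)),(.01,(358,259)),(.01,(286,241)),(.007,(357,125)),(.007,(360,186)),(.011,(263,283)),(.011,(242,241))): print(uv,onz(c,uv,z))
E
```

```text
loupe ((211.5860137939453, 283.412841796875), (18.158449172973633, 18.98370933532715), 69.4578857421875) [0.45210047 0.21322719 0.011     ]
[0.03433801 0.03452881 0.        ]
ferr ((197.10281372070312, 216.87741088867188), (10.043834686279297, 12.545622825622559), 104.62728118896484) [0.57435325 0.23974695 0.011     ]
[0.01867945 0.02204359 0.        ]
lid ((330.9117736816406, 223.3529510498047), (63.059261322021484, 62.3316535949707), 14.03624439239502)
[[ 0.5170931   0.06469036  0.0545    ]
 [ 0.62371353  0.03604686  0.0545    ]
 [ 0.59476779 -0.07175753  0.0545    ]
 [ 0.48871516 -0.04194531  0.0545    ]] [ 0.5560724 -0.0032414  0.0545   ] [0.11034705 0.11040093 0.11162277 0.11016319]
(320, 268) [0.47714647 0.01589398 0.03      ]
(301, 184) [0.63310956 0.04648333 0.01      ]
(376, 203) [ 0.59526266 -0.09271662  0.01      ]
(358, 259) [ 0.49190856 -0.05611117  0.01      ]
(286, 241) [0.52713832 0.07619804 0.01      ]
(357, 125) [ 0.74470243 -0.06182776  0.007     ]
(360, 186) [ 0.62810733 -0.06430641  0.007     ]
(263, 283) [0.45108001 0.11949357 0.011     ]
(242, 241) [0.5284427  0.15734022 0.011     ]
```

View pics/crop1.png

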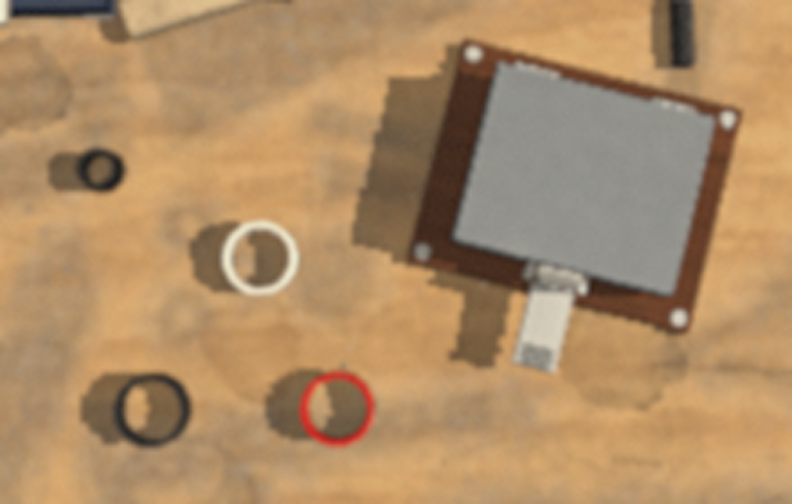

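```bash
python3 - <<'E'
from h import *
im=get_image("top");c=cam(im)
for nm,z,ps,L in (("board",.01,[(465,40),(742,112),(688,332),(408,262)],(60,75)),("lid",.0545,[(500,60),(717,115),(673,297),(452,240)],(45,55))):
    W=np.array([onz(c,(170+(u+.5)/3.6-.5,170+(v+.5)/3.6-.5),z)[:2] for u,v in ps])
    Bm=np.array([[L[0],L[1]],[L[0],-L[1]],[-L[0],-L[1]],[-L[0],L[1]]])*1e-3
    m=W.mean(0);H=Bm.T@(W-m);yaw=np.arctan2(H[0,1]-H[1,0],H[0,0]+H[1,1])
    R=np.array([[np.cos(yaw),-np.sin(yaw)],[np.sin(yaw),np.cos(yaw)]])
    print(nm,m,yaw,np.degrees(yaw),(W-m)@R*1e3)
print(onz(c,(319.2,272.8),.03), onz(c,(319.2,272.8),.03)[:2]-m, )
# side view check of the loupe
im2=get_image("side");c2=cam(im2)
cv2.imwrite("pics/sidec.png",cv2.resize(im2["color"][190:300,240:380,::-1],None,fx=5.5,fy=5.5,interpolation=cv2.INTER_CUBIC))
print(proj(c2,[[.452,.2132,.011],[.5744,.2397,.011],[.556,-.003,.0545],[.556,-.003,.01]]))
E
```

```text
board [ 0.56249795 -0.00527326] -0.26712197975302315 -15.304962055027255 [[ 59.36406547  74.04643259]
 [ 58.67241091 -74.25801971]
 [-58.50314122 -73.80907271]
 [-59.53333516  74.02065983]]
lid [ 0.56348222 -0.00581144] -0.2689186762403893 -15.407905180819315 [[ 45.78533185  54.87886899]
 [ 46.15300893 -55.17410375]
 [-45.91145322 -55.42262305]
 [-46.02688757  55.71785781]]
[0.46861075 0.01752643 0.03      ] [-0.09487147  0.02333787]
[[336.20467902 279.27225209]
 [267.93601798 283.4257776 ]
 [290.98700458 208.74426981]
 [290.95705089 226.17777334]]
```

View pics/sidec.png

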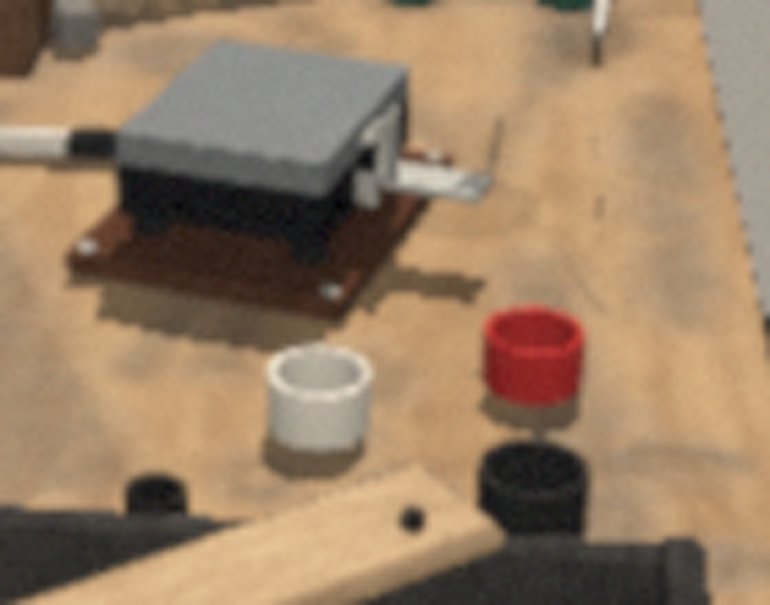

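Frame found: the case centre is at (0.563,-0.0055) with yaw -0.268 rad, and board and lid agree to 1 mm. The loupe is at (0.452,0.213), and the side view agrees. I'll move over the tab first, with the jaws shut.

Emit:
carry_out(travel=[[0.11,0,0.105],[0.11,0,0.105],[0.11,0,0.105],[0.11,0,0.105],[0.11,0,0.105],[0.11,0,0.105],[0.11,0,0.105],[0.11,0,0.105],[0.11,0,0.105],[0.11,0,0.105],[0.11,0,0.105],[0.11,0,0.105],[0.11,0,0.105],[0.11,0,0.105],[0.11,0,0.105],[0.11,0,0.105]], twist=[0,0,0,0,0,0,0,0,0,0,0,0,0,0,0,0], gripper=1)

```text
t: 1.63
position: [0.4843, 0.016, 0.2457]
eef_rot: [-1.566, 0.005, -1.994]
force: [0.6, 0.2, 0.6]
opening: 0.0005
```

Emit:
carry_out(travel=[[0,0.02,0],[0,0.02,0],[0,0.02,0],[0,0.02,0],[0,0.02,0],[0,0.02,0],[0,0.02,0],[0,0.02,0],[0,0.02,0],[0,0.02,0],[0,0.02,0],[0,0.02,0],[0,0.02,0],[0,0.02,0],[0,0.02,0],[0,0.02,0],[0,0.02,0],[0,0.02,0],[0,0.02,0],[0,0.02,0]], twist=[0.04,0.04,0.04,0.04,0.04,0.04,0.04,0.04,0.04,0.04,0.04,0.04,0.04,0.04,0.04,0.04,0.04,0.04,0.04,0.04])

```text
t: 3.3
position: [0.4872, 0.0057, 0.1443]
eef_rot: [-1.584, -0.001, 1.787]
force: [-0.7, -0.1, 0.2]
opening: 0.0006
```

```bash
cat >> h.py <<'E'
YAW=-0.268; C0=np.array([0.563,-0.0055])
def b2w(bx,by): 
    c,s=np.cos(YAW),np.sin(YAW); return C0+np.array([c*bx-s*by,s*bx+c*by])*1e-3
def delta(xy,z=None,yaw=1.3026):
    s=observe();p=s["position"];y=s["eef_rot"][2]
    d=np.array(xy)-p[:2]
    f=lambda y:(np.cos(y)*d[0]+np.sin(y)*d[1],-np.sin(y)*d[0]+np.cos(y)*d[1])
    a=f(y);b=f(yaw)
    print("now",p.round(4),"F",s["force"].round(2),"op",s["opening"].round(4),"units dx,dz(now yaw)",np.round(np.array(a)/.25,4),"(goal yaw)",np.round(np.array(b)/.25,4),"dy",None if z is None else round((p[2]-z)/.25,4),"twist",round(((y-yaw+np.pi)%(2*np.pi)-np.pi)/np.pi,4),"rot",s["eef_rot"].round(4))
E
python3 - <<'E'
from h import *
delta(b2w(-92,0),.064)
E
```

```text
Traceback (most recent call last):
  File "h.py", line 30, in delta
    print("now",p.round(4),"F",s["force"].round(2),"op",s["opening"].round(4),"units dx,dz(now yaw)",np.round(np.array(a)/.25,4),"(goal yaw)",np.round(np.array(b)/.25,4),"dy",None if z is None else round((p[2]-z)/.25,4),"twist",round(((y-yaw+np.pi)%(2*np.pi)-np.pi)/np.pi,4),"rot",s["eef_rot"].round(4))
                                                        ^^^^^^^^^^^^^^^^^^
AttributeError: 'float' object has no attribute 'round'
```

```bash
sed -i 's/s\["opening"\].round(4)/round(float(s["opening"]),4)/' h.py
python3 - <<'E'
from h import *
delta(b2w(-92,0),.064)
E
```

```text
now [0.4872 0.0057 0.1443] F [-0.74 -0.11  0.16] op 0.0006 units dx,dz(now yaw) [0.0626 0.0392] (goal yaw) [0.0371 0.0638] dy 0.3213 twist 0.1543 rot [-1.5839e+00 -1.2000e-03  1.7875e+00]
```

Emit:
carry_out(travel=[[0,0.03,0],[0,0.03,0],[0,0.03,0],[0,0.03,0],[0.018,0.03,0.032],[0.018,0.03,0.032],[0,0.03,0],[0,0.03,0],[0,0.03,0],[0,0,0]], twist=[0.039,0.039,0.039,0.038,0,0,0,0,0,0])

```text
t: 4.13
position: [0.4762, 0.0195, 0.0737]
eef_rot: [-1.584, -0.009, 1.279]
force: [0.2, -0.4, 0.1]
opening: 0.0005
```

```bash
python3 - <<'E'
from h import *
delta(b2w(-92,0),.056)
E
```

```text
now [0.4762 0.0195 0.0737] F [ 0.19 -0.44  0.13] op 0.0005 units dx,dz(now yaw) [-0.0046  0.0066] (goal yaw) [-0.0044  0.0067] dy 0.0709 twist -0.0075 rot [-1.5842 -0.0093  1.279 ]
```

Emit:
carry_out(travel=[[-0.005,0.03,0.007],[0,0.02,0],[0,0.01,0],[0,0.006,0],[0,0.006,0]], twist=[-0.0075,0,0,0,0])

```text
t: 4.55
position: [0.4753, 0.0183, 0.054]
eef_rot: [-1.585, -0.009, 1.305]
force: [-0.2, 0.3, -0.2]
opening: -0.0001
```

Emit:
carry_out(travel=[[0,0.006,0],[0,0.006,0],[0,0.006,0]], twist=[0,0,0])

```text
t: 4.8
position: [0.4754, 0.0182, 0.0494]
eef_rot: [-1.585, -0.009, 1.305]
force: [-0.9, 0.4, 1.8]
opening: 0.0001
```

Emit:
carry_out(travel=[[0,0.005,0],[0,0.004,0]], twist=[0,0])

```text
t: 4.97
position: [0.4756, 0.0183, 0.0473]
eef_rot: [-1.585, -0.009, 1.305]
force: [-1.9, -0.4, 1.8]
opening: 0.0001
```

Emit:
carry_out(travel=[[0,0.004,0]], twist=[0])

```text
t: 5.05
position: [0.4757, 0.0182, 0.0464]
eef_rot: [-1.585, -0.009, 1.305]
force: [-1.4, -0.3, 4.8]
opening: 0.0008
```

Emit:
carry_out(travel=[[0,0.004,0]], twist=[0])

```text
t: 5.13
position: [0.4757, 0.0182, 0.0455]
eef_rot: [-1.586, -0.009, 1.305]
force: [-3.1, 0.4, 9.6]
opening: 0.0003
```

Emit:
carry_out(travel=[[0,-0.002,0]], twist=[0])

```text
t: 5.22
position: [0.4757, 0.0182, 0.0461]
eef_rot: [-1.586, -0.009, 1.305]
force: [-2.4, 0.1, 4.7]
opening: 0.0001
```

```bash
python3 - <<'E'
from h import *
print(observe()["force"],observe()["position"])
s,im,c=snap("side","s2.png")
cv2.imwrite("pics/s2c.png",cv2.resize(im["color"][130:300,220:400,::-1],None,fx=3.5,fy=3.5))
E
```

```text
[-2.37944273  0.08938891  4.6978877 ] [0.47570798 0.01819415 0.04614425]
```

View pics/s2c.png

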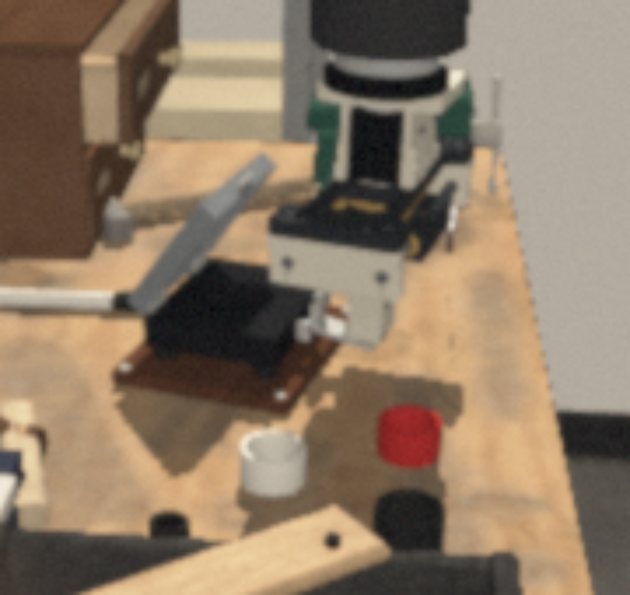

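The lid is springing up. From the forces the tab top was at about 34 mm, so the case sits roughly 4 mm high. Now up and over to the loupe.

Emit:
carry_out(travel=[[0,-0.02,0],[0,-0.06,0],[0,-0.1,0],[0,-0.1,0],[0,-0.1,0],[0,0,0]], twist=[0,0,0,0,0,0], gripper=0.36)

```text
t: 5.77
position: [0.4738, 0.0175, 0.145]
eef_rot: [-1.584, -0.007, 1.306]
force: [1.3, 0.3, -0.0]
opening: 0.0351
```

```bash
python3 - <<'E'
from h import *
delta((.452,.213),.12)
s,im,c=snap("top","t2.png")
E
```

```text
now [0.4738 0.0175 0.145 ] F [ 1.3   0.27 -0.04] op 0.0351 units dx,dz(now yaw) [0.7317 0.2891] (goal yaw) [0.7308 0.2913] dy 0.0999 twist 0.001 rot [-1.5839 -0.0071  1.3056]
```

View pics/t2.png

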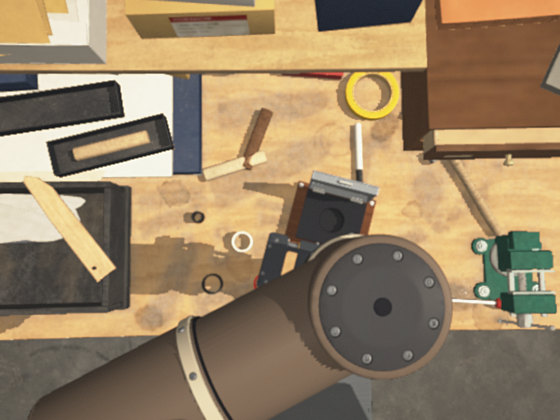

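The lid is open (upright at (345,185)) and the nest is visible near (331,218). I'll measure the nest in both the top and wrist views.

```bash
python3 - <<'E'
from h import *
s,im,c=snap("wrist","w2.png")
im=cv2.imread("pics/t2.png");cv2.imwrite("pics/t2c.png",cv2.resize(im[160:260,270:400],None,fx=6,fy=6,interpolation=cv2.INTER_CUBIC))
E
```

```text
(no output)
```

View pics/w2.png

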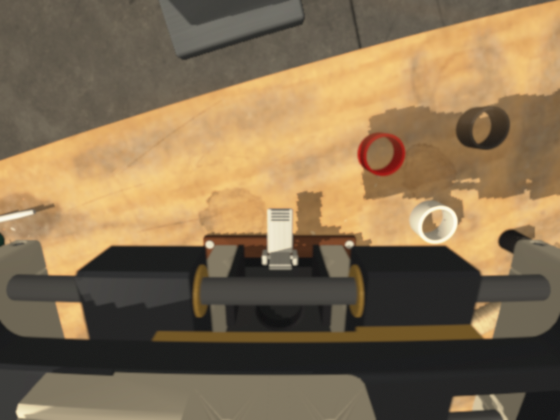

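View pics/t2c.png

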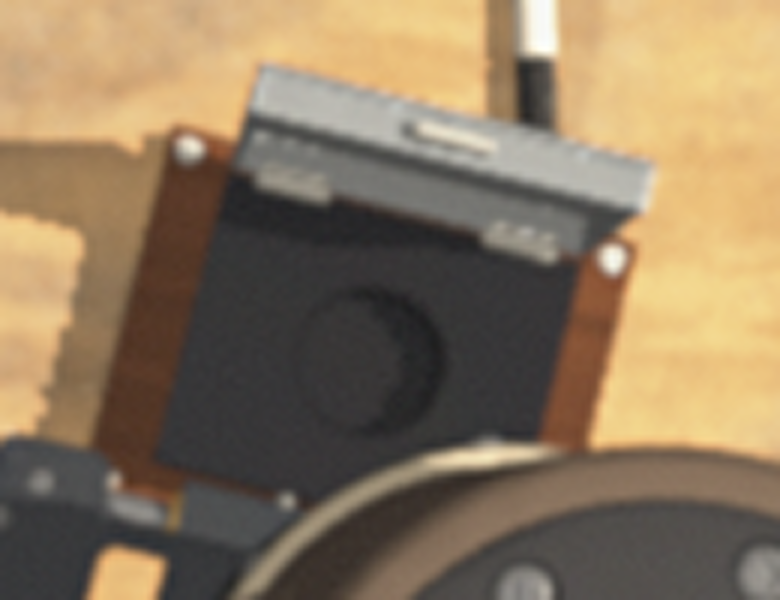

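```bash
python3 - <<'E'
from h import *
ct=cam(get_image("top"))
for z in(.038,.042): print("nest top",onz(ct,((371.5)/6-.5+270,362.5/6-.5+160),z))
s,im,c=snap("wrist","w3.png")
g=cv2.cvtColor(im["color"],cv2.COLOR_RGB2GRAY)
print("TCP px",proj(c,[s["position"]]))
print("proj loupe rim", proj(c,[[.452,.2132,.022],[.452,.2132,0]]))
print("board corners bolts", [onz(c,p,.01) for p in ((210,243),(349,243))], b2w(-54,69),b2w(-54,-69))
print("tab tip",onz(c,(280,209),.034),b2w(-96,0))
cv2.imwrite("pics/w3c.png",cv2.resize(im["color"][80:180,420:540,::-1],None,fx=6,fy=6,interpolation=cv2.INTER_CUBIC))
E
```

```text
nest top [ 0.56295783 -0.00596916  0.038     ]
nest top [ 0.56267728 -0.00556091  0.042     ]
TCP px [[279.368895   275.24575331]]
proj loupe rim [[494.50528439 130.65992094]
 [478.44843425 129.71755301]]
board corners bolts [array([ 0.48933878, -0.05631449,  0.01      ]), array([0.52488697, 0.07297613, 0.01      ])] [0.5291991  0.07533625] [ 0.49265624 -0.05773749]
tab tip [0.46739109 0.01928301 0.034     ] [0.47042697 0.01992112]
```

View pics/w3c.png

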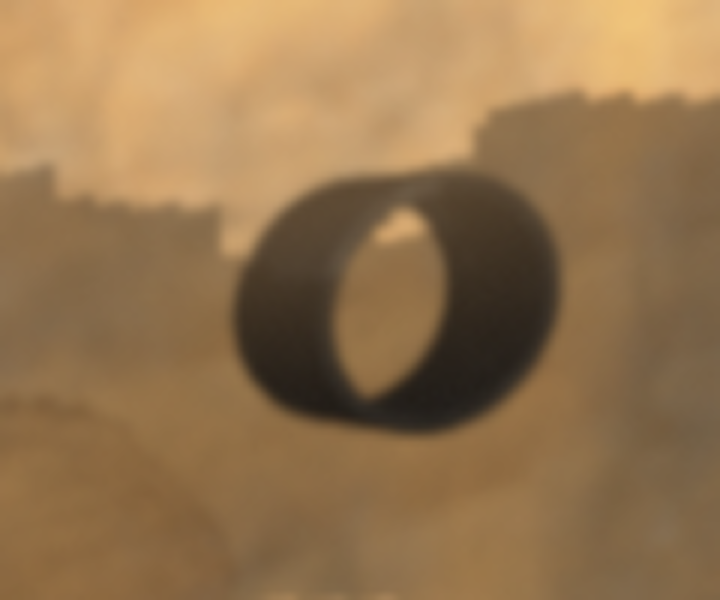

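Emit:
carry_out(travel=[[0.122,0,0.05],[0.122,0,0.05],[0.122,0,0.05],[0.122,0,0.05],[0.122,0,0.05],[0.122,0.05,0.05],[0,0.05,0],[0,0.05,0]], twist=[0,0,0,0,0,0,0,0])

```text
t: 6.63
position: [0.4431, 0.219, 0.0937]
eef_rot: [-1.571, 0.005, 1.299]
force: [-0.4, -0.7, 0.2]
opening: 0.0563
```

```bash
python3 - <<'E'
from h import *
delta((.4491,.2138),.035)
s,im,c=snap("wrist","w4.png")
E
```

```text
now [0.4431 0.219  0.0937] F [-0.39 -0.74  0.23] op 0.0563 units dx,dz(now yaw) [-0.0134 -0.0287] (goal yaw) [-0.0135 -0.0287] dy 0.2349 twist -0.0012 rot [-1.5708  0.0052  1.2988]
```

View pics/w4.png

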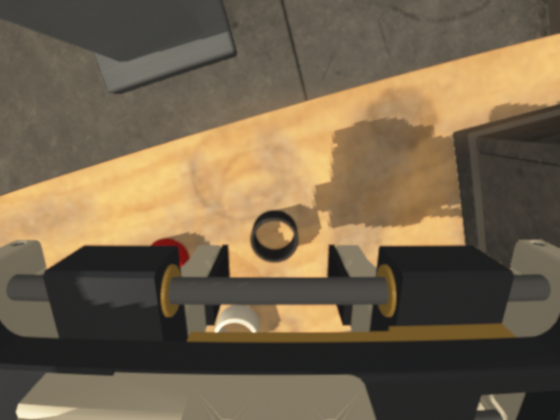

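The loupe is centred between the open fingers at (275,235). I'll correct and descend.

Emit:
carry_out(travel=[[-0.0135,0.06,-0.0285],[0,0.06,0],[0,0.06,0],[0,0.04,0],[0,0,0]], twist=[0,0,0,0,0])

```text
t: 7.1
position: [0.4453, 0.2092, 0.0294]
eef_rot: [-1.564, 0.018, 1.299]
force: [0.1, -0.5, -0.5]
opening: 0.0561
```

```bash
python3 - <<'E'
from h import *
delta((.4491,.2138),.035)
E
```

```text
now [0.4453 0.2092 0.0294] F [ 0.09 -0.5  -0.51] op 0.0561 units dx,dz(now yaw) [ 0.0218 -0.0098] (goal yaw) [ 0.0218 -0.0099] dy -0.0225 twist -0.0013 rot [-1.5637  0.0181  1.2986]
```

Emit:
carry_out(travel=[[0.0215,-0.022,-0.01],[0,0,0],[0,0,0]], twist=[0,0,0])

```text
t: 7.35
position: [0.4491, 0.2128, 0.0347]
eef_rot: [-1.562, 0.022, 1.298]
force: [-0.1, 0.2, -0.8]
opening: 0.0563
```

```bash
python3 - <<'E'
from h import *
delta((.4491,.2138),.035)
E
```

```text
now [0.4491 0.2128 0.0347] F [-0.13  0.21 -0.82] op 0.0563 units dx,dz(now yaw) [0.004  0.0011] (goal yaw) [0.004  0.0011] dy -0.0013 twist -0.0015 rot [-1.5619  0.0221  1.2978]
```

Emit:
carry_out(travel=[[0.004,0,0.001],[0,0,0],[0,0,0],[0,0,0],[0,0,0],[0,0,0]], twist=[0,0,0,0,0,0], gripper=1, squeeze=15)

```text
t: 7.85
position: [0.4503, 0.2151, 0.0375]
eef_rot: [-1.564, 0.017, 1.298]
force: [0.0, 0.8, -0.4]
opening: 0.0361
```

Emit:
carry_out(travel=[[0,-0.02,0],[0,-0.06,0],[0,-0.1,0],[0,-0.1,0],[0,-0.1,0],[0,0,0]], twist=[0,0,0,0,0,0])

```text
t: 8.35
position: [0.4502, 0.2151, 0.1363]
eef_rot: [-1.562, 0.023, 1.298]
force: [0.5, 0.1, -0.2]
opening: 0.0358
```

```bash
python3 - <<'E'
from h import *
n=np.array([.5628,-.0057])
delta(n+.003*np.array([-.964,.265]),.085)
s,im,c=snap("wrist","w5.png")
s,im,c=snap("side","s5.png")
cv2.imwrite("pics/s5c.png",cv2.resize(im["color"][130:300,220:400,::-1],None,fx=3.5,fy=3.5))
E
```

```text
now [0.4502 0.2151 0.1363] F [ 0.51  0.08 -0.18] op 0.0358 units dx,dz(now yaw) [-0.7291 -0.6597] (goal yaw) [-0.7321 -0.6563] dy 0.2052 twist -0.0015 rot [-1.562   0.0228  1.298 ]
```

View pics/w5.png

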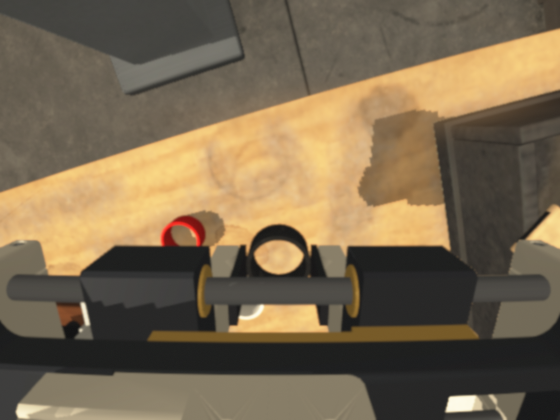

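View pics/s5c.png

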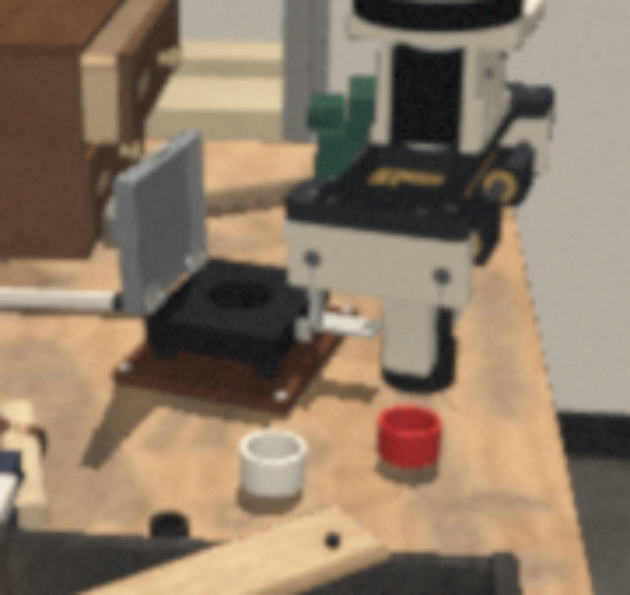

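```bash
python3 - <<'E'
from h import *
im=get_image("wrist");K=np.array(im["mtx"]);D=np.array(im["D"]);T=np.linalg.inv(np.array(im["T_tool_cam"]))
a=np.linspace(0,2*np.pi,90)
for off in(0,-.002,-.004):
  for y in(.0155,.0375):
    P=np.c_[.0185*np.cos(a),np.full(90,y),off+.0185*np.sin(a)]
    p=cv2.projectPoints(P.reshape(-1,1,3),cv2.Rodrigues(T[:3,:3])[0],T[:3,3],K,D)[0][:,0]
    print(off,y,p.min(0),p.max(0))
g=cv2.cvtColor(im["color"],cv2.COLOR_RGB2GRAY);print(g[215:245,279]); print(g[235,240:320])
s=observe()
E
```

```text
0 0.0155 [246.4356634 231.0756155] [312.13088459 290.89598466]
0 0.0375 [249.92426546 218.76595628] [308.40589463 272.92284046]
-0.002 0.0155 [246.54674861 234.5153241 ] [312.0136407  293.90833953]
-0.002 0.0375 [250.01088219 221.85495293] [308.31463924 275.67588223]
-0.004 0.0155 [246.65745887 237.93087274] [311.89678485 296.89884389]
-0.004 0.0375 [250.09725939 224.9251239 ] [308.22362966 278.4115627 ]
[199 200 201 203 203 203 202 193 162 106  52  29  26  27  28  27  28  28
  28  28  32  38  43  48  80 132 174 187 188 185]
[187 187 188 189 190 191 190 189 188 188 189 192 191 181 153 108  63  35
  26  25  27  27  27  27  28  29  28  29  28  29  30  30  31  30  31  31
  31  31  33  32  31  31  31  30  29  29  29  29  28  28  27  28  26  26
  26  27  26  26  26  32  48  83 127 166 188 196 199 199 199 198 196 196
 196 196 196 196 196 197 199 200]
```

Emit:
carry_out(travel=[[-0.05,0,-0.045],[-0.092,0,-0.082],[-0.092,0,-0.082],[-0.092,0,-0.082],[-0.092,0,-0.082],[-0.092,0,-0.082],[-0.092,0,-0.082],[-0.06,0,-0.055],[-0.04,0,-0.036],[-0.02,0,-0.02],[0,0,0],[0,0,0]], twist=[0,0,0,0,0,0,0,0,0,0,0,0])

```text
t: 9.5
position: [0.551, -0.0168, 0.1192]
eef_rot: [-1.537, 0.043, 1.299]
force: [-0.1, 0.2, 0.9]
opening: 0.0361
```

```bash
python3 - <<'E'
from h import *
delta((.5602,-.0050),.085)
s,im,c=snap("wrist","w6.png")
print(Ro.from_euler('xyz',s["eef_rot"]).as_matrix()[:,1])
s,im,c=snap("side","s6.png")
cv2.imwrite("pics/s6c.png",cv2.resize(im["color"][130:300,220:400,::-1],None,fx=3.5,fy=3.5))
E
```

```text
now [ 0.551  -0.0168  0.1192] F [-0.11  0.19  0.91] op 0.0361 units dx,dz(now yaw) [ 0.0554 -0.0226] (goal yaw) [ 0.0553 -0.0229] dy 0.1369 twist -0.0012 rot [-1.5367  0.0431  1.2989]
[-0.04438291 -0.03233786 -0.99849107]
```

View pics/w6.png

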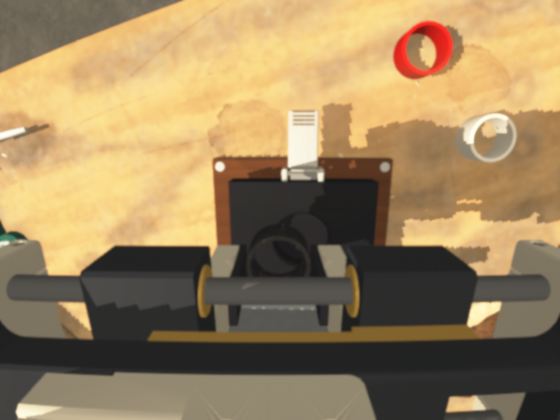

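View pics/s6c.png

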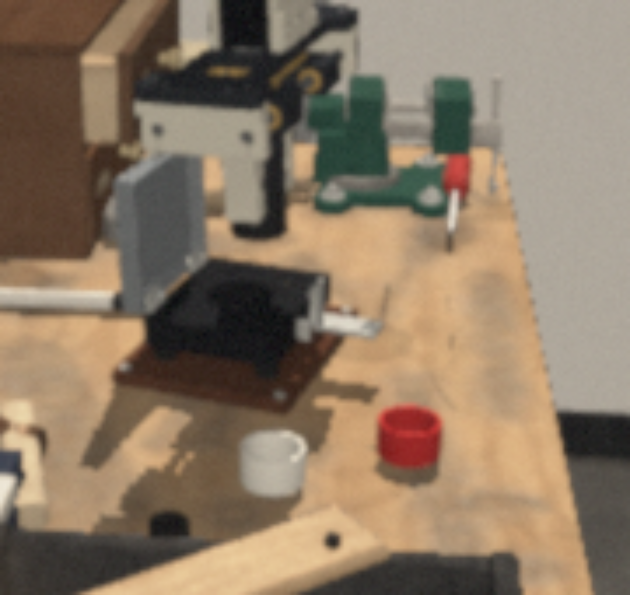

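The loupe is held above the case; the wrist view shows the ring at (280,262) and the nest at about (303,232). Fast moves tilt the tool slightly (about 3°), so from here I'll move slowly.

Emit:
carry_out(travel=[[0.015,0,-0.0065],[0.015,0,-0.0065],[0.015,0,-0.0065],[0.015,0,-0.0065],[0,0.02,0],[0,0.02,0],[0,0.02,0],[0,0,0]], twist=[0,0,0,0,0,0,0,0])

```text
t: 10.27
position: [0.5614, 0.002, 0.1031]
eef_rot: [-1.539, 0.041, 1.306]
force: [0.5, 0.3, -0.8]
opening: 0.0361
```

```bash
cat >> h.py <<'E'
def ringdelta(n=(.5628,-.0057),off=-.0028,zmid=None):
    s=observe();R=Ro.from_euler('xyz',s["eef_rot"]).as_matrix();ring=s["position"]+R@np.array([0,.0265,off])
    g=np.array([n[0],n[1],ring[2] if zmid is None else zmid])
    print("t",round(s["t"],2),"tcp",s["position"].round(4),"ring",ring.round(4),"F",s["force"].round(1),"rot",s["eef_rot"].round(3),"units",(R.T@(g-ring)/.25).round(4))
E
python3 - <<'E'
from h import *
ringdelta()
s,im,c=snap("wrist","w7.png")
cv2.imwrite("pics/w7c.png",cv2.resize(im["color"][140:330,190:400,::-1],None,fx=3.5,fy=3.15))
s,im,c=snap("side","s7.png")
cv2.imwrite("pics/s7c.png",cv2.resize(im["color"][150:250,240:350,::-1],None,fx=5.5,fy=5.5))
E
```

```text
t 10.27 tcp [0.5614 0.002  0.1031] ring [5.63e-01 4.00e-04 7.65e-02] F [ 0.5  0.3 -0.8] rot [-1.539  0.041  1.306] units [-0.0237  0.0008 -0.0057]
```

View pics/w7c.png

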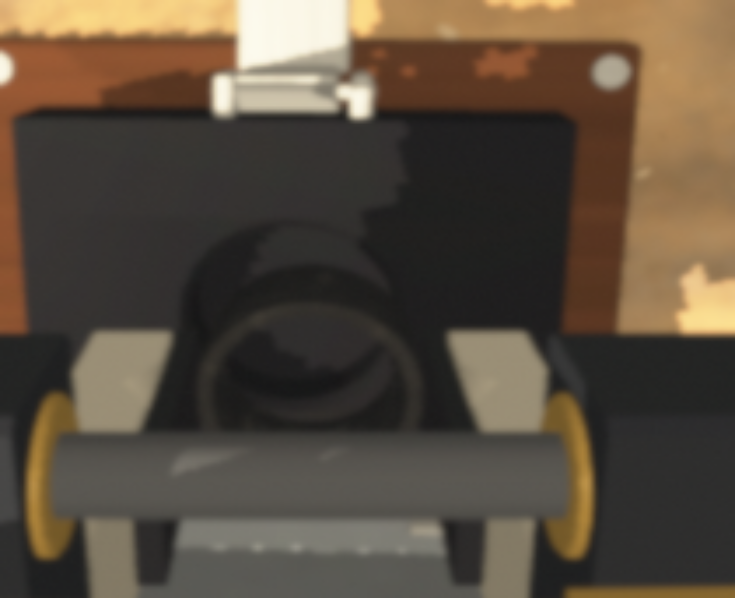

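View pics/s7c.png

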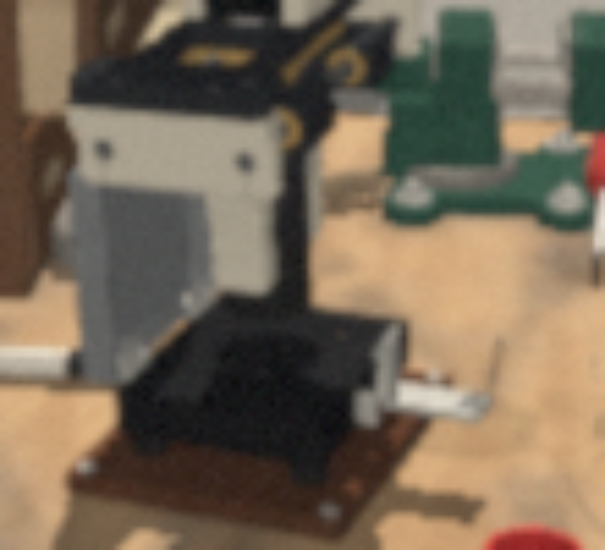

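Emit:
carry_out(travel=[[-0.008,0,-0.002],[-0.008,0,-0.002],[-0.007,0,-0.002],[0,0.015,0],[0.001,0.015,-0.001],[0.001,0.015,0],[0,0,0]], twist=[0,0,0,0,0,0,0])

```text
t: 10.95
position: [0.562, -0.0055, 0.0925]
eef_rot: [-1.541, 0.04, 1.305]
force: [-0.5, 0.6, -0.1]
opening: 0.0358
```

```bash
python3 - <<'E'
from h import *
ringdelta()
s,im,c=snap("wrist","w8.png")
cv2.imwrite("pics/w8c.png",cv2.resize(im["color"][140:330,190:400,::-1],None,fx=3.5,fy=3.15))
E
```

```text
t 10.95 tcp [ 0.562  -0.0055  0.0925] ring [ 0.5636 -0.007   0.066 ] F [-0.5  0.6 -0.1] rot [-1.541  0.04   1.305] units [ 0.0043 -0.      0.0046]
```

View pics/w8c.png

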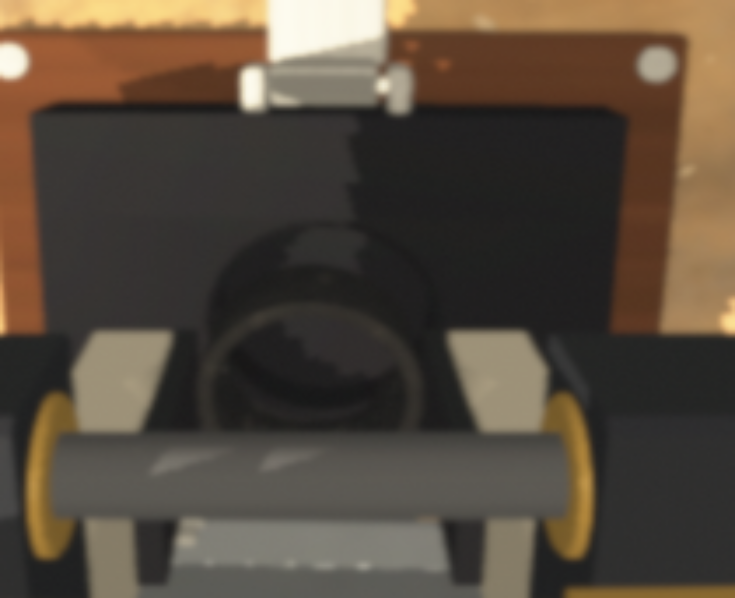

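```bash
python3 - <<'E'
from h import *
s=observe();c=cam(get_image("wrist"),s)
for z in(.042,.044):
  for n in((.5628,-.0057),):
    a=np.linspace(0,2*np.pi,120);P=np.c_[n[0]+.021*np.cos(a),n[1]+.021*np.sin(a),np.full(120,z)]
    p=proj(c,P);print(z,p.min(0),p.max(0), "measured left %.1f right %.1f top %.1f"%(190+208/3.5,190+435/3.5,140+222/3.15))
    e=proj(c,[np.r_[b2w(-45,y),z] for y in(-55,55)]);print(e,"meas",190+33/3.5,140+105/3.15,190+627/3.5,140+110/3.15)
E
```

```text
0.042 [251.16053468 212.03100872] [313.2114038  270.46298699] measured left 249.4 right 314.3 top 210.5
[[198.05075402 175.44420452]
 [369.3323263  176.76572091]] meas 199.42857142857142 173.33333333333334 369.1428571428571 174.92063492063494
0.044 [250.78497907 212.81257225] [313.42530497 271.74208597] measured left 249.4 right 314.3 top 210.5
[[197.12936642 175.87420877]
 [370.13057857 177.21791217]] meas 199.42857142857142 173.33333333333334 369.1428571428571 174.92063492063494
```

Emit:
carry_out(travel=[[0.003,0,0.008],[0,0.015,0],[0.001,0.015,0],[0,0.01,-0.001],[0,0.008,0],[0,0,0]], twist=[0,0,0,0,0,0])

```text
t: 11.55
position: [0.5604, -0.0038, 0.0801]
eef_rot: [-1.542, 0.04, 1.306]
force: [0.1, -0.1, -0.8]
opening: 0.0354
```

```bash
python3 - <<'E'
from h import *
ringdelta()
s,im,c=snap("wrist","w9.png")
cv2.imwrite("pics/w9c.png",cv2.resize(im["color"][140:330,190:400,::-1],None,fx=3.5,fy=3.15))
E
```

```text
t 11.55 tcp [ 0.5604 -0.0038  0.0801] ring [ 0.5621 -0.0054  0.0536] F [ 0.1 -0.1 -0.8] rot [-1.542  0.04   1.306] units [-0.0004 -0.0001 -0.0031]
```

View pics/w9c.png

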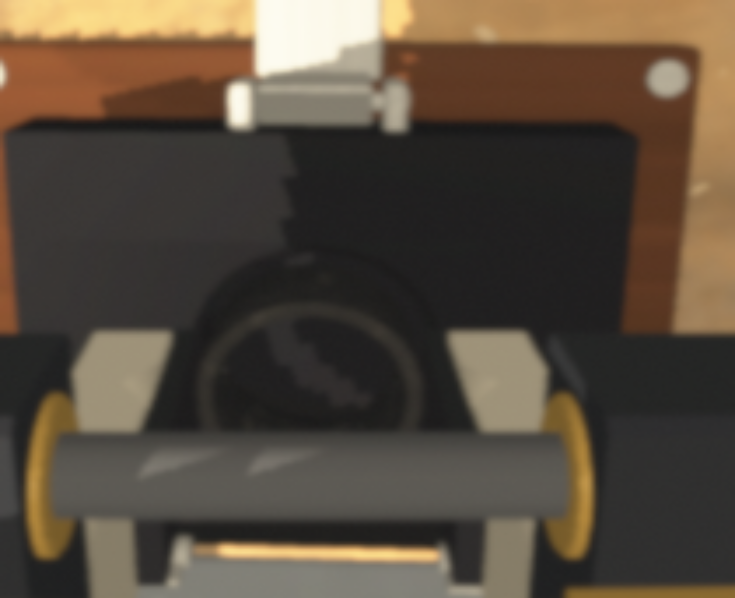

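Emit:
carry_out(travel=[[0,0.008,0],[0.001,0.008,-0.001]], twist=[0,0])

```text
t: 11.77
position: [0.5609, -0.0037, 0.0764]
eef_rot: [-1.543, 0.04, 1.306]
force: [-0.5, -0.4, -1.0]
opening: 0.0354
```

Emit:
carry_out(travel=[[0,0.008,0],[0,0.006,0]], twist=[0,0])

```text
t: 11.93
position: [0.5609, -0.0038, 0.0726]
eef_rot: [-1.543, 0.039, 1.306]
force: [0.5, 0.1, 0.1]
opening: 0.0356
```

Emit:
carry_out(travel=[[0,0.007,0],[0,0.006,0]], twist=[0,0])

```text
t: 12.1
position: [0.5608, -0.0039, 0.0689]
eef_rot: [-1.543, 0.039, 1.306]
force: [0.3, -0.5, -0.7]
opening: 0.0355
```

Emit:
carry_out(travel=[[0,0.005,0]], twist=[0])

```text
t: 12.18
position: [0.5607, -0.004, 0.0675]
eef_rot: [-1.543, 0.039, 1.306]
force: [0.5, 0.3, -0.6]
opening: 0.0358
```

Emit:
carry_out(travel=[[0,0.004,0]], twist=[0])

```text
t: 12.27
position: [0.5606, -0.0041, 0.0663]
eef_rot: [-1.543, 0.04, 1.306]
force: [-1.1, 0.3, -0.3]
opening: 0.0355
```

Emit:
carry_out(travel=[[0,0.004,0]], twist=[0])

```text
t: 12.35
position: [0.5606, -0.0041, 0.0651]
eef_rot: [-1.543, 0.04, 1.306]
force: [0.3, 0.2, -0.3]
opening: 0.0358
```

Emit:
carry_out(travel=[[0,0.004,0]], twist=[0])

```text
t: 12.43
position: [0.5605, -0.0042, 0.0642]
eef_rot: [-1.543, 0.04, 1.306]
force: [-2.5, 0.2, 6.5]
opening: 0.036
```

Emit:
carry_out(travel=[[0,0.004,0]], twist=[0])

```text
t: 12.52
position: [0.5605, -0.0042, 0.0637]
eef_rot: [-1.543, 0.04, 1.306]
force: [-3.6, 1.7, 8.4]
opening: 0.0363
```

Emit:
carry_out(travel=[[0,-0.004,0]], twist=[0])

```text
t: 12.6
position: [0.5606, -0.0041, 0.0649]
eef_rot: [-1.543, 0.04, 1.306]
force: [-0.0, 0.4, 0.9]
opening: 0.036
```

Emit:
carry_out(travel=[[0,0,0],[0,0,0],[0,0,0],[0,-0.004,0],[0,-0.02,0],[0,-0.04,0],[0,-0.04,0],[0,-0.04,0],[0,0,0]], twist=[0,0,0,0,0,0,0,0,0], gripper=0.4)

```text
t: 13.35
position: [0.5624, -0.003, 0.1047]
eef_rot: [-1.543, 0.04, 1.306]
force: [0.3, 0.4, 1.4]
opening: 0.0528
```

```bash
python3 - <<'E'
from h import *
ringdelta()
s,im,c=snap("wrist","w10.png")
cv2.imwrite("pics/w10c.png",cv2.resize(im["color"][140:330,190:400,::-1],None,fx=3.5,fy=3.15))
s,im,c=snap("side","s10.png")
cv2.imwrite("pics/s10c.png",cv2.resize(im["color"][150:250,240:350,::-1],None,fx=5.5,fy=5.5))
E
```

```text
t 13.35 tcp [ 0.5624 -0.003   0.1047] ring [ 0.5642 -0.0045  0.0781] F [0.3 0.4 1.4] rot [-1.543  0.04   1.306] units [-0.006   0.0003  0.004 ]
```

View pics/w10c.png

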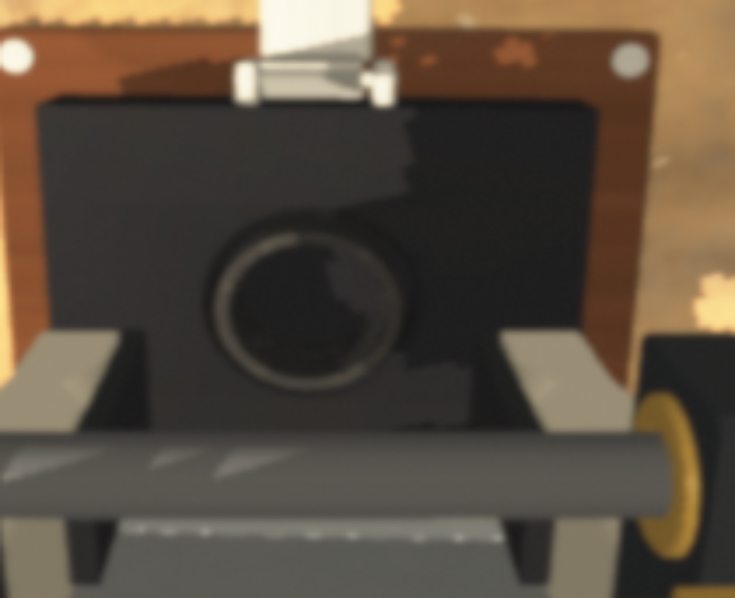

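View pics/s10c.png

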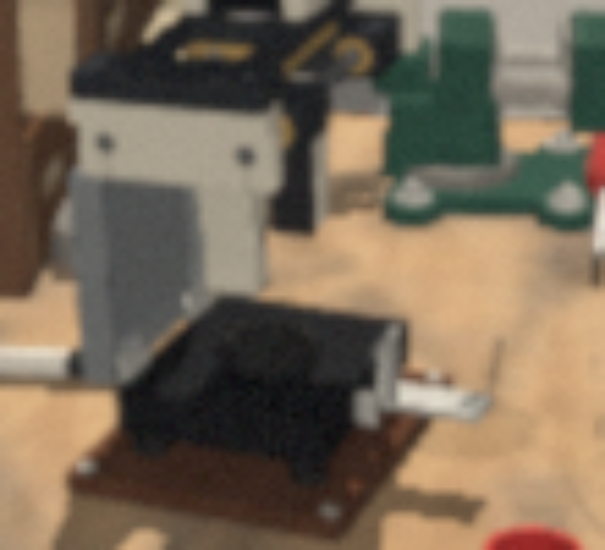

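The loupe is seated: its rim is level and concentric in the nest at crop (308,308), and the floor contact matched a case about +3 to 4 mm high. Before going behind the lid, I'll check the shelf position for clearance.

```bash
python3 - <<'E'
from h import *
ct=cam(get_image("top"));im=get_image("side");cs=cam(im)
cv2.imwrite("pics/s11.png",im["color"][60:300,0:320,::-1].repeat(2,0).repeat(2,1))
def plane(c,a,b):
    o,d1=ray(c,a);_,d2=ray(c,b);n=np.cross(d1,d2);n/=np.linalg.norm(n);return n,n@o
n1,k1=plane(ct,(150,72),(400,70))
n2,k2=plane(cs,(60,196),(200,106))
d=np.cross(n1,n2)
for y in(-.2,0,.3):
    X=np.linalg.solve(np.array([n1,n2,[0,1,0]]),[k1,k2,y]);print(X,proj(ct,[X]),proj(cs,[X]))
E
```

```text
[ 0.73554824 -0.2         0.29663621] [[501.00480521  68.13831199]] [[228.15393946  87.78911892]]
[0.73881361 0.         0.28943855] [[343.20024319  70.78567474]] [[204.38526433 103.16595521]]
[0.74371168 0.3        0.27864206] [[112.47239623  71.97921559]] [[141.58926074 143.66163895]]
```

View pics/s11.png

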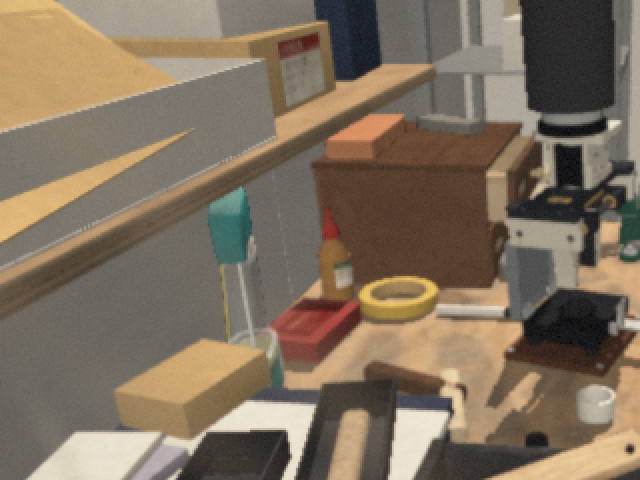

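Emit:
carry_out(travel=[[0,-0.03,0],[0,-0.06,0],[0,-0.08,0],[0,-0.08,0],[0,-0.04,0],[0,-0.01,-0.02],[0,0,-0.05],[0,0,-0.06],[0,0,-0.06],[0,0,-0.06],[0,0,-0.05],[0,0,-0.02],[0,0,0]], twist=[0,0,0,0,0,0,0,0,0,0,0,0,0], gripper=1)

```text
t: 14.63
position: [0.6421, -0.0243, 0.173]
eef_rot: [-1.53, 0.047, 1.307]
force: [-0.8, 0.0, -0.1]
opening: 0.0004
```

```bash
cat >> h.py <<'E'
def bstate():
    s=observe();R=Ro.from_euler('xyz',s["eef_rot"]).as_matrix()
    c,si=np.cos(YAW),np.sin(YAW);f=lambda P:((np.array([[c,si],[-si,c]])@(P[:2]-C0))*1e3).round(1)
    tip=s["position"]+R@np.array([0,.019,0])
    print("t",round(s["t"],2),"tcp",s["position"].round(4),"b",f(s["position"]),"tip b",f(tip),tip[2].round(4),"F",s["force"].round(1),"rot",s["eef_rot"].round(3),"app",R[:,1].round(3))
E
python3 - <<'E'
from h import *
bstate()
s,im,c=snap("top","t12.png")
s,im,c=snap("side","s12.png")
cv2.imwrite("pics/s12c.png",cv2.resize(im["color"][80:280,200:400,::-1],None,fx=3,fy=3))
E
```

```text
t 14.63 tcp [ 0.6421 -0.0243  0.173 ] b [81.3  2.8] tip b [80.5  1.9] 0.154 F [-0.8  0.  -0.1] rot [-1.53   0.047  1.307] app [-0.052 -0.035 -0.998]
```

View pics/t12.png

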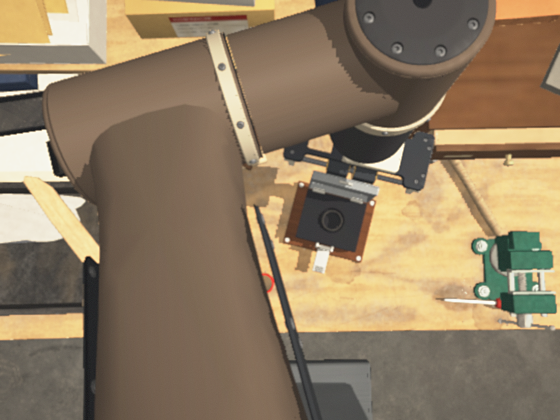

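View pics/s12c.png

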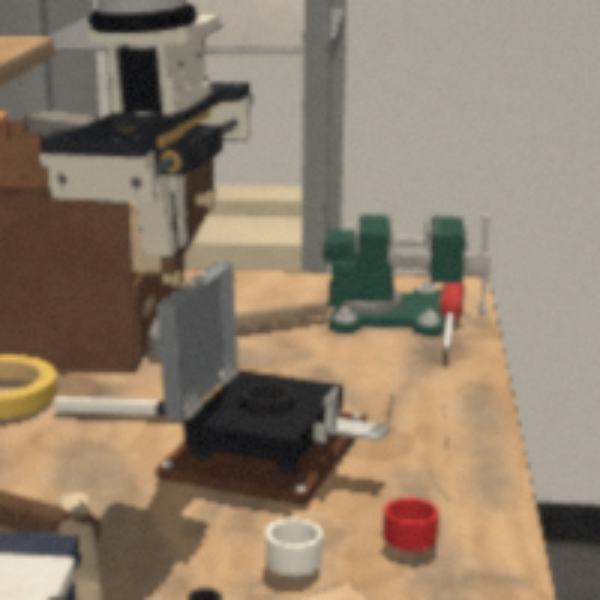

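The lid is upright, the loupe sits in the nest at (331,221), and the closed fingers are behind the lid. Next I descend behind it.

Emit:
carry_out(travel=[[0,0.02,0],[0,0.03,0],[0,0.03,0],[0,0.03,0],[0,0.02,0],[0,0,0]], twist=[0,0,0,0,0,0])

```text
t: 15.23
position: [0.6363, -0.0244, 0.1374]
eef_rot: [-1.529, 0.047, 1.308]
force: [-0.2, 0.0, 0.3]
opening: 0.0005
```

```bash
python3 - <<'E'
from h import *
bstate()
E
```

```text
t 15.23 tcp [ 0.6363 -0.0244  0.1374] b [75.6  1.2] tip b [74.8  0.3] 0.1185 F [-0.2  0.   0.3] rot [-1.529  0.047  1.308] app [-0.053 -0.034 -0.998]
```

Emit:
carry_out(travel=[[0,0,0.015],[0,0,0.02],[0,0,0.02],[0,0,0.02]], twist=[0,0,0,0])

```text
t: 15.57
position: [0.6183, -0.0194, 0.1385]
eef_rot: [-1.531, 0.047, 1.308]
force: [0.9, -1.7, -0.1]
opening: 0.0006
```

```bash
python3 - <<'E'
from h import *
bstate()
E
```

```text
t 15.57 tcp [ 0.6183 -0.0194  0.1385] b [57.   1.3] tip b [56.2  0.4] 0.1195 F [ 0.9 -1.7 -0.1] rot [-1.531  0.047  1.308] app [-0.051 -0.035 -0.998]
```

Good. Continuing on the arc.

Emit:
carry_out(travel=[[0,0.002,0.02],[0,0.003,0.02],[0,0.003,0.02],[0,0.006,0.02],[0,0.007,0.02],[0,0.007,0.02]], twist=[0,0,0,0,0,0])

```text
t: 16.07
position: [0.5867, -0.0105, 0.1341]
eef_rot: [-1.535, 0.045, 1.308]
force: [1.7, 0.2, -0.0]
opening: 0.0006
```

```bash
python3 - <<'E'
from h import *
bstate()
s,im,c=snap("side","s13.png")
cv2.imwrite("pics/s13c.png",cv2.resize(im["color"][100:270,220:390,::-1],None,fx=3.5,fy=3.5))
E
```

```text
t 16.07 tcp [ 0.5867 -0.0105  0.1341] b [24.1  1.4] tip b [23.5  0.6] 0.1151 F [ 1.7  0.2 -0. ] rot [-1.535  0.045  1.308] app [-0.046 -0.034 -0.998]
```

View pics/s13c.png

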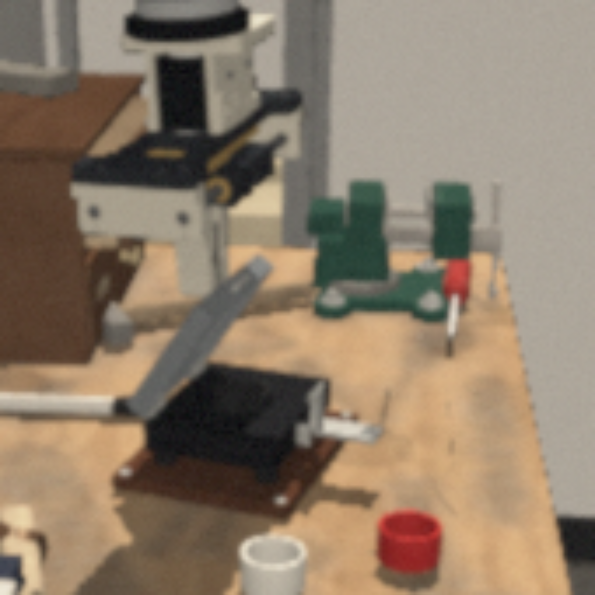

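The lid is folding forward under the fingertips. Continuing.

Emit:
carry_out(travel=[[0,0.016,0.02],[0,0.016,0.019],[0,0.014,0.016],[0,0.013,0.015],[0,0.013,0.015]], twist=[0,0,0,0,0])

```text
t: 16.53
position: [0.563, -0.0045, 0.1163]
eef_rot: [-1.536, 0.043, 1.309]
force: [2.0, 1.2, 1.3]
opening: 0.0003
```

```bash
python3 - <<'E'
from h import *
bstate()
E
```

```text
t 16.53 tcp [ 0.563  -0.0045  0.1163] b [-0.2  1. ] tip b [-0.9  0.2] 0.0973 F [2.  1.2 1.3] rot [-1.536  0.043  1.309] app [-0.045 -0.033 -0.998]
```

Emit:
carry_out(travel=[[0,0.013,0.015],[0,0.013,0.015],[0,0.013,0.014]], twist=[0,0,0])

```text
t: 16.78
position: [0.5515, -0.0016, 0.1058]
eef_rot: [-1.537, 0.043, 1.309]
force: [2.6, -1.0, 1.6]
opening: 0.0005
```

Emit:
carry_out(travel=[[0,0.012,0.011],[0,0.012,0.011],[0,0.012,0.011],[0,0.01,0.009]], twist=[0,0,0,0])

```text
t: 17.12
position: [0.5395, 0.0008, 0.0931]
eef_rot: [-1.537, 0.044, 1.309]
force: [2.4, -0.8, 0.8]
opening: 0.0005
```

```bash
python3 - <<'E'
from h import *
bstate()
s,im,c=snap("side","s14.png")
cv2.imwrite("pics/s14c.png",cv2.resize(im["color"][150:260,240:350,::-1],None,fx=5.4,fy=5.4))
E
```

```text
t 17.12 tcp [0.5395 0.0008 0.0931] b [-24.3  -0.1] tip b [-25.  -1.] 0.0742 F [ 2.4 -0.8  0.8] rot [-1.537  0.044  1.309] app [-0.044 -0.033 -0.998]
```

View pics/s14c.png

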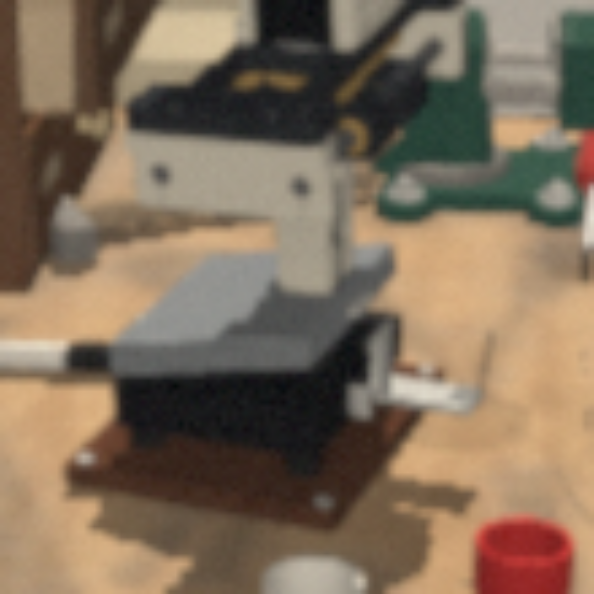

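Emit:
carry_out(travel=[[0,0.01,0.007],[0,0.01,0.006],[0,0.008,0.005]], twist=[0,0,0])

```text
t: 17.42
position: [0.534, 0.0018, 0.0855]
eef_rot: [-1.536, 0.044, 1.309]
force: [1.4, -0.2, 1.7]
opening: 0.0005
```

Emit:
carry_out(travel=[[0,0.007,0.004],[0,0.006,0.004],[0,0.004,0.002]], twist=[0,0,0])

```text
t: 17.67
position: [0.5322, 0.0023, 0.0816]
eef_rot: [-1.538, 0.044, 1.31]
force: [1.8, -1.1, 8.3]
opening: 0.0005
```

```bash
python3 - <<'E'
from h import *
bstate()
E
```

```text
t 17.67 tcp [0.5322 0.0023 0.0816] b [-31.7  -0.6] tip b [-32.4  -1.5] 0.0626 F [ 1.8 -1.1  8.3] rot [-1.538  0.044  1.31 ] app [-0.043 -0.034 -0.999]
```

Emit:
carry_out(travel=[[0,0.003,0]], twist=[0])

```text
t: 17.75
position: [0.5323, 0.0022, 0.0813]
eef_rot: [-1.538, 0.044, 1.31]
force: [-2.5, 0.7, 8.9]
opening: 0.0006
```

Emit:
carry_out(travel=[[0,0.003,0]], twist=[0])

```text
t: 17.83
position: [0.5323, 0.0022, 0.0811]
eef_rot: [-1.539, 0.044, 1.31]
force: [-1.4, 1.7, 8.9]
opening: 0.0005
```

Emit:
carry_out(travel=[[0,0.004,0]], twist=[0])

```text
t: 17.92
position: [0.5322, 0.0022, 0.0807]
eef_rot: [-1.539, 0.044, 1.31]
force: [-2.1, 1.2, 9.8]
opening: 0.0003
```

Emit:
carry_out(travel=[[0,0.004,0]], twist=[0])

```text
t: 18.0
position: [0.5321, 0.0022, 0.0804]
eef_rot: [-1.539, 0.044, 1.31]
force: [-2.0, 0.7, 9.9]
opening: 0.0003
```

```bash
python3 - <<'E'
from h import *
bstate()
s,im,c=snap("side","s15.png")
cv2.imwrite("pics/s15c.png",cv2.resize(im["color"][150:260,240:350,::-1],None,fx=5.4,fy=5.4))
E
```

```text
t 18.0 tcp [0.5321 0.0022 0.0804] b [-31.8  -0.7] tip b [-32.4  -1.6] 0.0614 F [-2.   0.7  9.9] rot [-1.539  0.044  1.31 ] app [-0.042 -0.034 -0.999]
```

View pics/s15c.png

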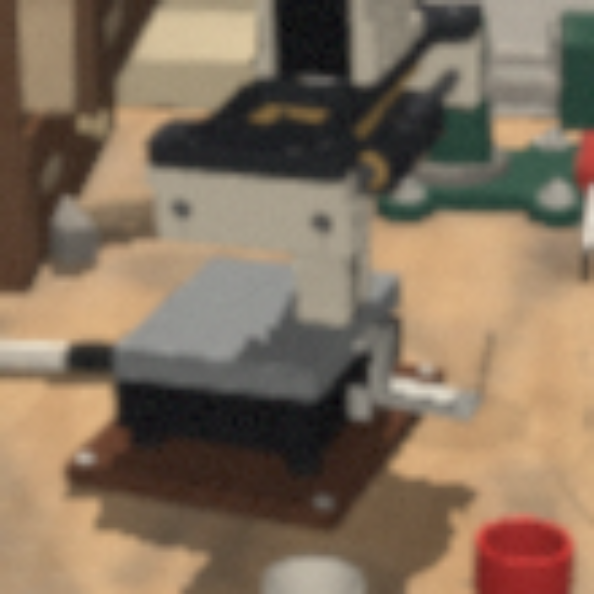

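The lid is nearly shut, with its lip on the hook. I'll press on in small steps.

Emit:
carry_out(travel=[[0,0.004,0]], twist=[0])

```text
t: 18.13
position: [0.5321, 0.0022, 0.0802]
eef_rot: [-1.539, 0.044, 1.311]
force: [-1.9, 1.0, 11.5]
opening: 0.0006
```

Emit:
carry_out(travel=[[0,0.004,0]], twist=[0])

```text
t: 18.22
position: [0.532, 0.0022, 0.08]
eef_rot: [-1.54, 0.044, 1.311]
force: [-1.0, 0.6, 10.3]
opening: 0.0007
```

Emit:
carry_out(travel=[[0,0.004,0]], twist=[0])

```text
t: 18.3
position: [0.532, 0.0023, 0.0799]
eef_rot: [-1.54, 0.044, 1.311]
force: [-2.4, 0.7, 11.4]
opening: 0.0003
```

Force is rising slowly because the contact is close to the hinge. I'll ease off, shift 5 mm towards the front edge for more leverage, and press again.

Emit:
carry_out(travel=[[0,-0.012,0],[0,-0.006,0.01],[0,0,0.01],[0,0,0]], twist=[0,0,0,0])

```text
t: 18.63
position: [0.5266, 0.0038, 0.085]
eef_rot: [-1.54, 0.043, 1.311]
force: [1.7, -0.2, 1.5]
opening: 0.0006
```

```bash
python3 - <<'E'
from h import *
bstate()
s,im,c=snap("side","s16.png")
cv2.imwrite("pics/s16c.png",cv2.resize(im["color"][150:260,240:350,::-1],None,fx=5.4,fy=5.4))
E
```

```text
t 18.63 tcp [0.5266 0.0038 0.085 ] b [-37.6  -0.7] tip b [-38.1  -1.5] 0.066 F [ 1.7 -0.2  1.5] rot [-1.54   0.043  1.311] app [-0.041 -0.034 -0.999]
```

View pics/s16c.png

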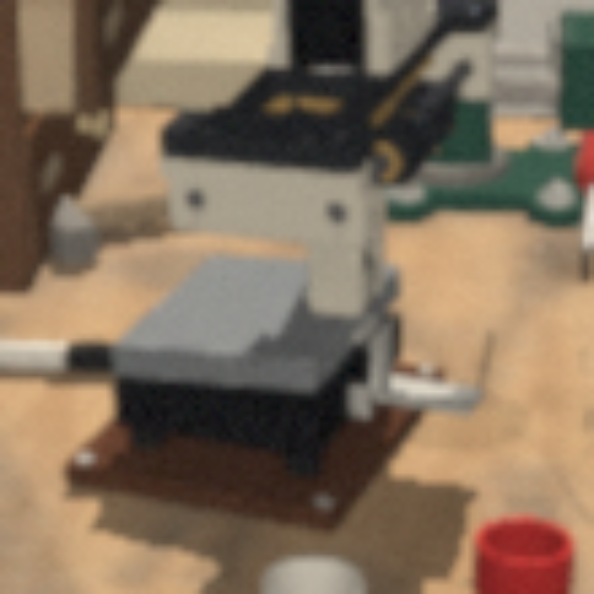

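Emit:
carry_out(travel=[[0,0.006,0],[0,0.006,0]], twist=[0,0])

```text
t: 18.85
position: [0.5263, 0.0039, 0.0819]
eef_rot: [-1.54, 0.043, 1.311]
force: [-1.4, 1.2, 8.2]
opening: 0.0004
```

Emit:
carry_out(travel=[[0,0.004,0]], twist=[0])

```text
t: 18.93
position: [0.5262, 0.0039, 0.081]
eef_rot: [-1.54, 0.043, 1.311]
force: [-3.6, 1.6, 9.1]
opening: 0.0008
```

Emit:
carry_out(travel=[[0,0.004,0]], twist=[0])

```text
t: 19.02
position: [0.526, 0.0039, 0.0803]
eef_rot: [-1.539, 0.044, 1.311]
force: [-2.8, 1.8, 11.9]
opening: 0.0006
```

Emit:
carry_out(travel=[[0,0.004,0]], twist=[0])

```text
t: 19.1
position: [0.526, 0.004, 0.0797]
eef_rot: [-1.539, 0.044, 1.312]
force: [-2.4, 1.8, 10.9]
opening: 0.0007
```

Emit:
carry_out(travel=[[0,0.004,0]], twist=[0])

```text
t: 19.18
position: [0.5256, 0.004, 0.0788]
eef_rot: [-1.539, 0.044, 1.312]
force: [-1.0, 0.9, 1.6]
opening: 0.0004
```

The force fell from 11 to 1.6 N, so the latch snapped. I'll lift away and check.

Emit:
carry_out(travel=[[0,-0.01,0],[0,-0.03,0],[0,-0.06,0],[0,-0.08,0],[0,-0.08,0],[0,-0.08,0],[0,-0.04,0],[0,0,0]], twist=[0,0,0,0,0,0,0,0])

```text
t: 19.85
position: [0.5256, 0.0058, 0.176]
eef_rot: [-1.528, 0.05, 1.311]
force: [1.4, 0.2, 0.2]
opening: 0.0005
```

```bash
python3 - <<'E'
from h import *
bstate()
s,im,c=snap("top","t17.png")
s,im,c=snap("side","s17.png")
cv2.imwrite("pics/s17c.png",cv2.resize(im["color"][150:290,220:360,::-1],None,fx=4.2,fy=4.2))
E
```

```text
t 19.85 tcp [0.5256 0.0058 0.176 ] b [-39.1   1. ] tip b [-39.9   0. ] 0.157 F [1.4 0.2 0.2] rot [-1.528  0.05   1.311] app [-0.054 -0.038 -0.998]
```

View pics/s17c.png

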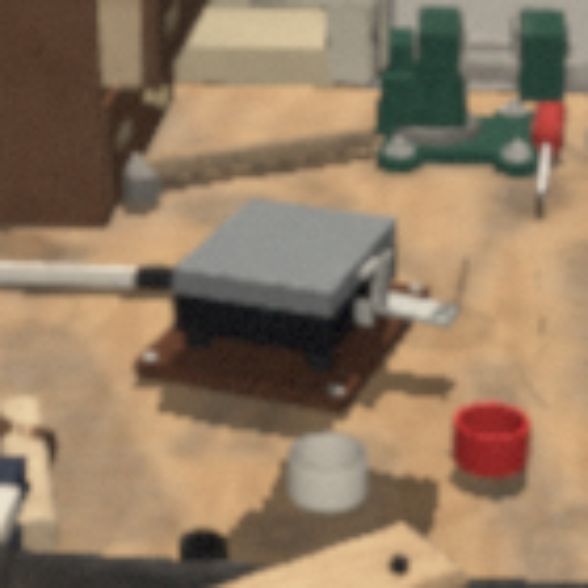

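View pics/t17.png

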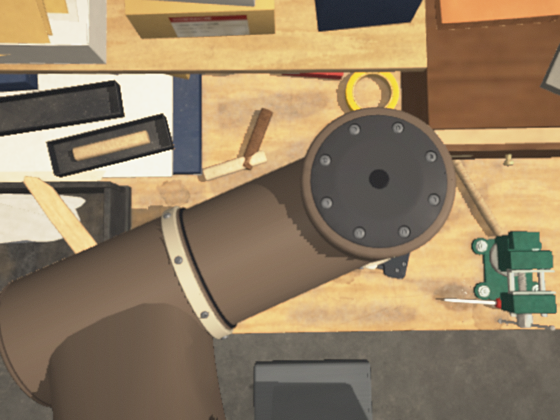

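The lid is shut and flush with the tool 100 mm clear. One more second, then I'll compare it with the start.

Emit:
carry_out(travel=[[0,0,0],[0,0,0],[0,0,0],[0,0,0],[0,0,0],[0,0,0],[0,0,0],[0,0,0],[0,0,0],[0,0,0]], twist=[0,0,0,0,0,0,0,0,0,0])

```text
t: 20.78
position: [0.5216, 0.0047, 0.1687]
eef_rot: [-1.518, 0.056, 1.31]
force: [-0.1, -0.7, -0.3]
opening: 0.0003
```

```bash
python3 - <<'E'
from h import *
bstate()
s,im,c=snap("side","s18.png")
a=cv2.imread("pics/side0.png");b=cv2.imread("pics/s18.png")
cv2.imwrite("pics/cmp.png",cv2.resize(np.hstack([a[190:290,230:350],b[190:290,230:350]]),None,fx=3.3,fy=3.3))
d=cv2.absdiff(a,b).max(2);print("marker region diff",d[205:222,218:255].mean(),"ferrule",d[270:290,258:280].mean(),"lid",d[198:235,262:315].mean())
E
```

```text
t 20.78 tcp [0.5216 0.0047 0.1687] b [-42.7  -1.1] tip b [-43.7  -2.2] 0.1497 F [-0.1 -0.7 -0.3] rot [-1.518  0.056  1.31 ] app [-0.066 -0.04  -0.997]
marker region diff 4.465818759936407 ferrule 14.602272727272727 lid 4.871494135645079
```

View pics/cmp.png

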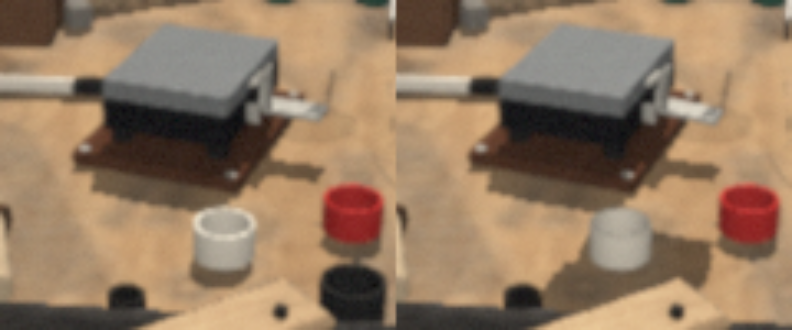

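The shut lid looks the same as at the start, and the ferrule and marker haven't moved; the ferrule region differs only by the arm's shadow. Handing in.

```bash
python3 -c "
from cell import *
print(close_job())"
```

```text
the job is handed in; nothing more can be done
None
```

The loupe is put away: I pressed the latch so the lid popped up, set the loupe in the nest, and pressed the lid shut until it snapped. It took about 21 s of the 72 s allowed.

**Forces on the case:** The highest reading was about 12.4 N in total, against the 15 N limit. I only read the force at the end of each call, so a brief peak in between would not show.

**Last checks:**
- **Loupe:** it met the nest floor at a height that fits a case worn about 3 to 4 mm high, and its rim looked level and centred in the nest.
- **Latch:** the force dropped from about 11 N to 1.6 N as it snapped. The lid stayed shut for more than 1.5 s with the tool about 100 mm above it, and it looks the same as at the start.
- **Bystanders:** the marker, ferrule and coloured rings are where they were in the side view. The only difference near the ferrule is the arm's shadow.

**What disagreed:**
- **First lid press:** it stalled at about 11.5 N. I eased off and pressed 5 mm nearer the front edge, which worked.
- **Tool tilt:** it drifted to about 3 to 4° during fast moves. I worked around this by moving slowly near the case.
- **Nest position:** the wrist and top cameras differed by about 1 mm, which is inside the fit.

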